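# Clip the bath brush up between comb and nail file

### The arm

A 6-joint arm with a two-finger parallel gripper is mounted at the origin on the work surface. World frame = base frame: x ahead of the robot, y to its left, z up, the work surface at z = 0. Lengths are in m, angles in rad, forces in N, time in s.
With the tool pointing down it reaches from about 0.35 to 0.85 m from the base axis. Payload 8.1 kg.
Tool frame: the origin (TCP) lies on the centre line of the jaws, within the pads' length; the fingertips stand robot.tip_extent ahead of it and the grasp point (between the pads) lies 11 mm behind it (robot.tip_extent is the distance from the TCP to the fingertips, in m); y points along the fingers, z is the direction in which the jaws open and shut, and the axes are right-handed (so a half turn about y gives the same grasp; the last joint's range is limited). The gripper opens to 93 mm and grips with 3 to 60 N. Pads are 15 mm wide; open, the fingers measure 128 mm over their backs; the gripper's body (75 mm by 188 mm) begins 65 mm behind the grasp point.
Start: joints at [-1.349, 0.13, 1.488, -0, 1.523, -0.085], TCP at [0.181, -0.572, 0.227] pointing down, gripper open.
Joint ranges: [-2.96, 2.96], [-0.89, 2.26], [0.02, 2.5], [-1.34, 4.48], [0, 2.73], [-2.66, 2.66]. Speed limits (rad/s): [2.39, 2.39, 2.79, 3.14, 3.14, 3.14].

### API

Orientations are given as a rotation vector (axis times angle).
In Python, from plant import monitor, optics, robot gives the robot as it stands.
- The arm moves only by the shell command python3 -m inch 'ROWS' [OPENING] [FORCE]. ROWS is JSON, a list that holds one entry, the list of rows, each a list of 6 numbers: the shift along the tool's x, y, z in mm, then the turn, a rotation vector about the tool's x, y, z in rad. A call has 1 to 8 rows; each row shifts and turns the commanded pose from where the row before left it, along the tool's axes as they then stand; what a row does not reach is not made up. A row lasts 1/8 s, in which the tool goes at most 62.5 mm and 10.7 degrees, less where a joint would pass 70% of its speed; a pose out of reach is approached as far as the arm can. A call is refused whole if a number of a shift passes 62.5 or a number of a turn 0.188, either way. A call with a gripper value outside its range is refused whole. OPENING is the finger opening in mm, from 0 to 93, set as the call begins (- or left out, the last holds). The fingers move at their own pace and stop on an object; FORCE is the grip in N (left out, the last holds). Time passes only in rows, so rows that do not move let the fingers close. It gives the time, the measured TCP pose, the force and the opening at its end, in the units of the state.
- monitor.read_state(): the state, without advancing time (a new reading comes with each control period).
- optics.read_camera(name): name is "side" or "top" or "wrist"; returns a dict with "image" (480x640x3 uint8, blue, green, red), "fx", "fy", "cx", "cy" (pixels), "rvec" (rotation vector, rad) and "tvec" (3), from world to camera coordinates, as OpenCV has them. Camera axes: x right, y down, z forward; pixel columns grow to the right and rows downward; lengths in m; the calibration is good to about 2 mm. A picture is of the moment at which its call begins. There is no depth.
- robot.close_job(): hands the job in, once; it reports no verdict.
The state is a dict: "t": time; "q": joint angles; "dq": joint speeds; "joint_torque": joint torques, N m; "tool_pos": TCP position; "orientation": TCP orientation; "force": force on the tool from outside, world axes, zero at the start; "wrist_torque": the same for the moment, N m; "opening": finger opening in m.
Only numpy, scipy, OpenCV 4.12 (cv2) and the standard library are available. Lean on these libraries where they do the work, as an engineer would, in place of code of your own. Each camera call takes 0.05 s, during which the arm holds its last target.

### The job

Take the wooden bath brush out of its holder and hang it head-up in the spring clip in the middle of the peg board, bristles facing out from the board, without knocking the comb and the nail file that hang close on either side. Push it in gently until it squeezes past the two rollers and bottoms firmly against the sprung pad behind them (keep it upright, never pressing the pad harder than about 10 N), then let go so that it stays clipped with its collar resting on the fork. Leave the cup, the soap dish and the soap where they are.

Things in the scene. Friction and masses are not known exactly. Their poses are not given: they have to be found in the camera images.
- brush: Wooden bath brush, 175 mm, 130 g, upright in its holder. Origin: centre of the underside of its collar (radius 22, 6 thick). z up to the head, x out of the bristles. Round handle below, radius 8, to z=-115. Flat head above, x=-10 to 10, 46 wide in y, z=6 to 60; bristles x=10 to 28, 34 wide. Grip it across the 46 mm, about 34 above the origin: finger tips then clear the collar.
- holder: White ceramic beaker fixed to the counter, 60 mm high, foot radius 34, with a round bore 54 deep (radius 9.5 to 13.5) in which the handle stands: collar underside 121 mm above the counter. Origin: centre of its foot. Lifting the brush 60 mm brings it clear.
- board: Grey peg board on a foot, fixed; 220 mm wide, 165 high. Origin: on the counter under the middle of its front face; x out of the face (roughly away from the robot), y along the board, z up. At y=0 the clip stands out from the face. At y=+-38 two steel pegs, radius 3, stand out 150 mm at z=136 (upturned tips to z=149) and carry comb and nail file.
- fork_line (a point): Point on the board's front face at y=0, height of the fork's top (150 mm); axes as the board's. The clip's fork: two rubber-dipped prongs open to +x, gap 26 mm, 58 over all. Its stand-off was set by hand and is not measured: the handle axis, fully seated, lies somewhere from 48 to 92 mm in front of this point, the prong tips 24 mm farther out. Find it by feel or sight.
- pad (a joint): Travel (m) of the sprung rubber pad at the back of the clip, 10 to 44 mm under the fork's top: 0 free, growing as the handle presses it towards the board, 0.008 bottomed on a cushioned stop. 0.3 N at first, 2.7 N at the bottom; over 12 N harms it (clip as a whole: 25 N). About 0.003 when the brush is clipped in and let go.
- carriage_l (a joint): Outward travel (m) of the roller on the board's +y side, 0 at rest, at most 0.008. Two upright rubber rollers, radius 7 mm, 10 to 43 mm under the fork's top, rest at y=+-12 (gap 10), 14 mm farther out than the seated handle's axis. Each is sprung inwards, 2.5 N rising 1 N/mm, and rolls freely. Pushing the handle through takes 4 to 6 N, then it gives way.
- carriage_r (a joint): The same for the roller on the board's -y side.
- comb: White plastic comb, 28 mm wide, 4 thick, 111 long, hanging loose by its hole on either of the two pegs, flat parallel to the board, about 132 mm in front of the board's face. Origin: centre of its square 10 mm hole; z up. Reaches down to z=-100.
- file: Chrome nail file, 18 mm wide at the hole, 15 below, 4 thick, hanging like the comb on the other peg. Origin: centre of its 10 mm hole; reaches down to z=-102.
- comb_end (a point): Lower end of the comb, middle of its width.
- file_end (a point): Lower end of the nail file.
- cup: Empty white plastic cup on the counter, radius 34 mm, 85 high. Origin: centre of its foot.
- soap_dish: White ceramic soap dish on the counter, 85 x 120 x 22 mm. Origin: centre of its foot.
- soap: Bar of soap in the dish, 50 x 75 x 22 mm. Origin: centre of its underside.
Mind the look-alikes: they are no part of the job. Of the things like the brush, leave any that is yellow; of the rest the smaller one is meant.

How it is judged:
By the outcome, as a careful person would: the job done as asked, in the order asked, and still so for the second after the job is handed in, with the robot touching nothing.
It also fails if it takes over 50 s, if anything falls off the work surface, if the arm or the gripper's body presses on something with over 40 N, if the wrist force passes 120 N, or if a joint passes its speed limit or range.

## Working session

There is one attempt and no reset: what is moved stays moved. The work goes in short steps, Python scripts to look and compute and a shell command to move; the robot and the scene stay as the last step left them, time stands still between calls to the robot, and variables do not carry over. Pictures are saved under pics/ and viewed, and the job is handed in when it is done.

```bash
ls; mkdir -p pics; cat > h.py <<'E'
import numpy as np, cv2
from plant import monitor, optics, robot
def cam(n,save=None):
    c=optics.read_camera(n)
    if save: cv2.imwrite('pics/'+save,c['image']); np.savez('pics/'+save+'.npz',**c)
    return c
def ld(save): return dict(np.load('pics/'+save+'.npz'))
def KRt(c):
    K=np.array([[c['fx'],0,c['cx']],[0,c['fy'],c['cy']],[0,0,1]],float)
    R=cv2.Rodrigues(np.array(c['rvec'],float))[0]; return K,R,np.array(c['tvec'],float).ravel()
def ray(c,u,v):
    K,R,t=KRt(c); d=R.T@np.linalg.inv(K)@[u,v,1]; return -R.T@t,d/np.linalg.norm(d)
def atz(c,u,v,z):
    o,d=ray(c,u,v); return o+d*(z-o[2])/d[2]
def proj(c,P):
    K,R,t=KRt(c); p=K@(R@np.array(P,float)+t); return p[:2]/p[2]
def tri(L):
    A=np.zeros((3,3));b=np.zeros(3);
    for c,u,v in L:
        o,d=ray(c,u,v);M=np.eye(3)-np.outer(d,d);A+=M;b+=M@o
    X=np.linalg.solve(A,b); return X,[np.linalg.norm((np.eye(3)-np.outer(ray(c,u,v)[1],ray(c,u,v)[1]))@(X-ray(c,u,v)[0])) for c,u,v in L]
def crop(img,x0,y0,w,h,s,save): cv2.imwrite('pics/'+save,cv2.resize(img[y0:y0+h,x0:x0+w],None,fx=s,fy=s,interpolation=cv2.INTER_CUBIC))
E
python3 - <<'E'
from h import *
for n in ['side','top','wrist']:
    c=cam(n,n+'0.png'); K,R,t=KRt(c); print(n,K[0,0],-R.T@t,R[2])
s=monitor.read_state(); print(s, robot.tip_extent)
print(cv2.Rodrigues(np.array(s['orientation']))[0])
E
```

```text
pics
side 538.5193117446383 [ 0.16472684 -0.61022889  0.9474684 ] [ 0.38514449  0.54684261 -0.74338878]
top 490.4533914977976 [ 0.32665772 -0.00717944  1.35048346] [ 0.20948118  0.00521247 -0.97779879]
wrist 339.2465693352649 [ 0.24368702 -0.55222985  0.38284705] [-0.23089195 -0.07057156 -0.9704167 ]
{'t': 0.15, 'q': array([-1.34941959e+00,  1.31000141e-01,  1.48899916e+00,  2.46729283e-05,
        1.52302473e+00, -8.53846587e-02]), 'dq': array([ 0.00124223, -0.0027667 , -0.00142329, -0.00051311, -0.00012228,
        0.0001603 ]), 'joint_torque': array([ 4.83704571e-04, -5.60474861e+01, -4.92335451e+01,  7.68996449e-02,
        3.06187430e-02, -8.21788240e-05]), 'tool_pos': array([ 0.18112916, -0.57156304,  0.22583745]), 'orientation': array([-0.31794389,  2.05763221, -2.05465754]), 'force': array([0.48872204, 0.03228281, 0.28095313]), 'wrist_torque': array([-0.00312026,  0.03619531,  0.0219857 ]), 'opening': 0.09295978870372291} 0.008
[[-9.53316920e-01 -2.90246988e-04  3.01971466e-01]
 [-3.01971570e-01  1.40185106e-03 -9.53315900e-01]
 [-1.46621951e-04 -9.99998975e-01 -1.42405467e-03]]
```

View pics/side0.png

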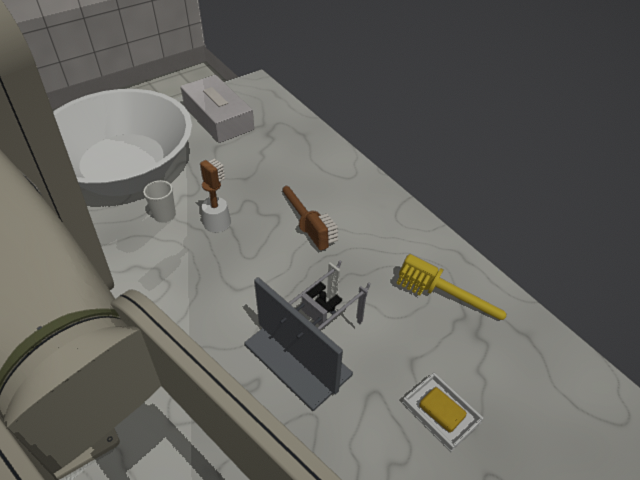

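View pics/top0.png

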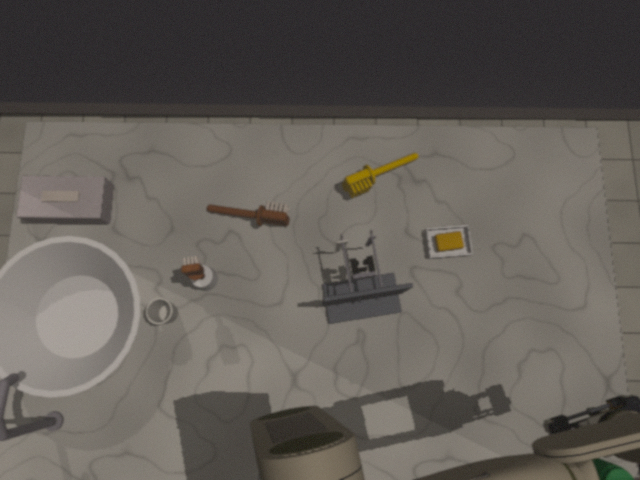

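View pics/wrist0.png

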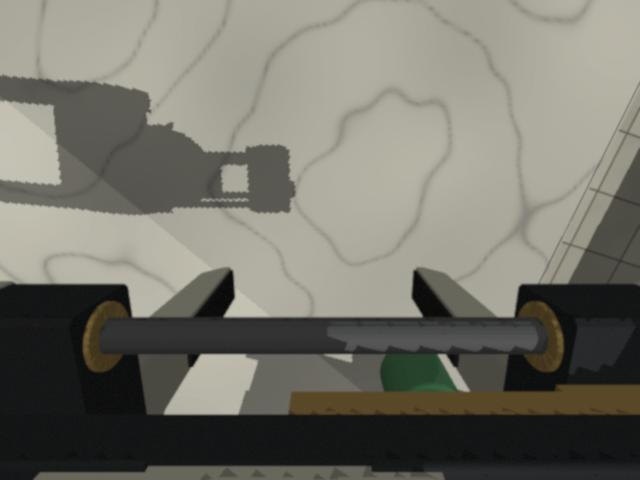

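Candidates for the brush:
- Brown, upright in the holder: side (212,175), top (192,268).
- Brown, lying on the counter and apparently larger: side (308,218).
- Yellow, lying: side (430,285). This one is excluded.

I'll check the choice with close crops.

```bash
python3 - <<'E'
from h import *
s=ld('side0.png');t=ld('top0.png')
crop(s['image'],130,140,220,130,3.6,'c1.png')
crop(t['image'],130,190,180,140,4.4,'c2.png')
crop(s['image'],235,240,150,170,3.5,'c3.png')
crop(t['image'],290,215,130,120,5,'c4.png')
E
```

```text
(no output)
```

View pics/c1.png

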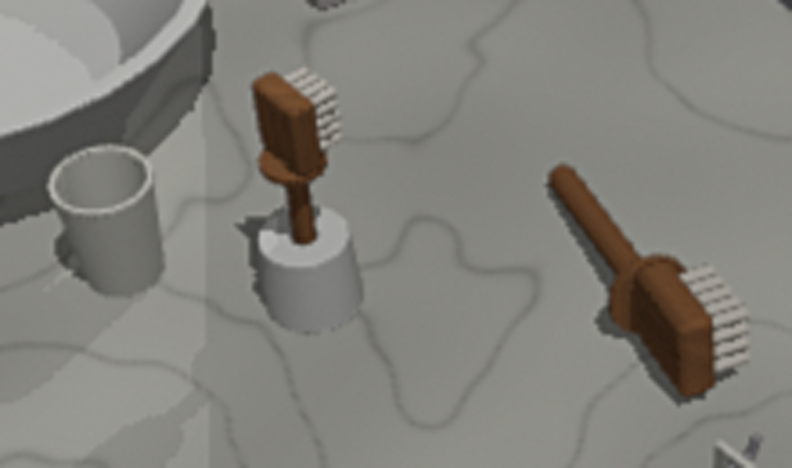

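View pics/c2.png

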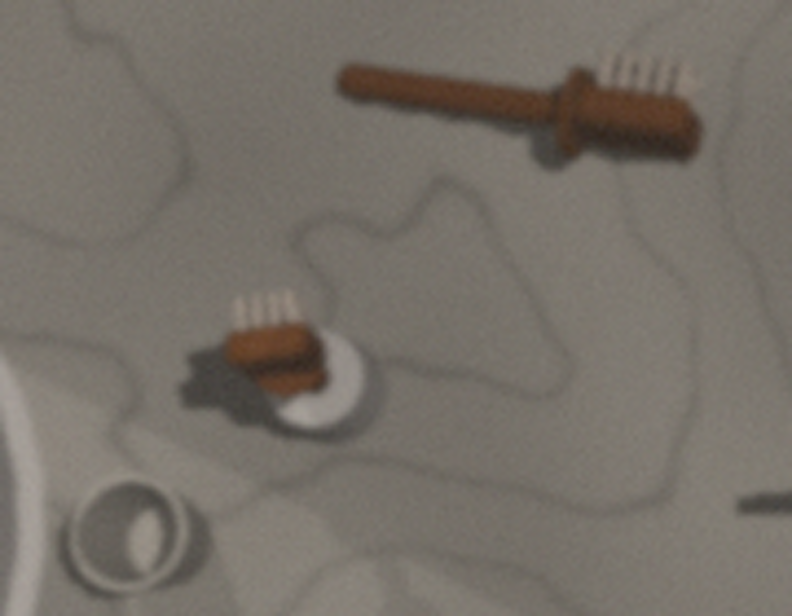

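View pics/c3.png

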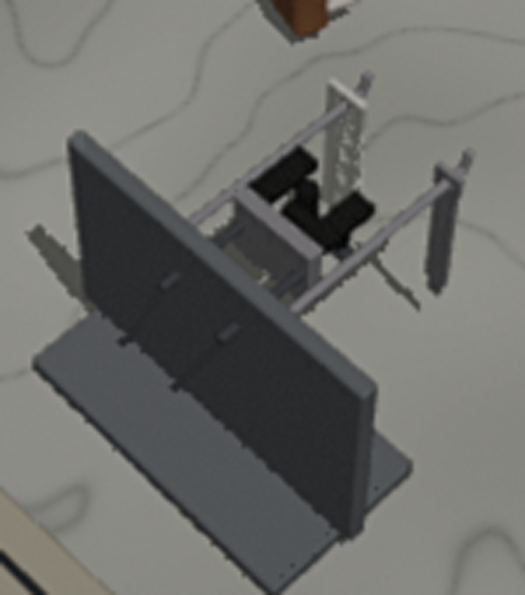

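View pics/c4.png

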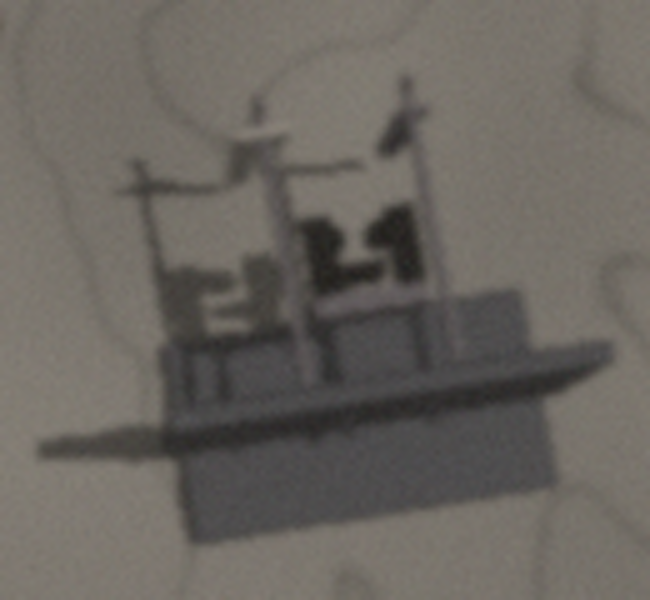

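The target is the upright brown brush: it stands in its holder, it isn't yellow, and it's the smaller of the two brown ones. The comb hangs on the +y peg and the file on the -y peg. Next I'll enlarge the crops for coarse positions.

```bash
python3 - <<'E'
from h import *
s=ld('side0.png');t=ld('top0.png')
def g(img,x0,y0,w,h,k,f):
    im=cv2.resize(img[y0:y0+h,x0:x0+w],None,fx=k,fy=k,interpolation=cv2.INTER_CUBIC)
    im=np.clip(im.astype(float)*1.6,0,255).astype(np.uint8)
    for i in range(0,w,10):
        cv2.putText(im,str(x0+i),(i*k,10),0,.38,(0,255,255),1); cv2.line(im,(i*k,0),(i*k,h*k),(0,255,255) if i%50==0 else (90,90,0),1)
    for i in range(0,h,10):
        cv2.putText(im,str(y0+i),(0,i*k+4),0,.38,(0,255,0),1); cv2.line(im,(0,i*k),(w*k,i*k),(90,90,0),1)
    cv2.imwrite('pics/'+f,im)
g(s['image'],190,150,60,90,6,'d1.png')
g(t['image'],170,250,60,50,12,'d2.png')
g(s['image'],280,250,100,90,7,'d3.png')
g(t['image'],300,220,120,90,6,'d4.png')
E
```

```text
(no output)
```

View pics/d1.png

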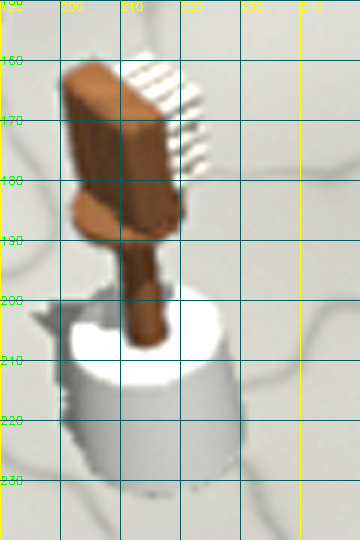

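View pics/d2.png

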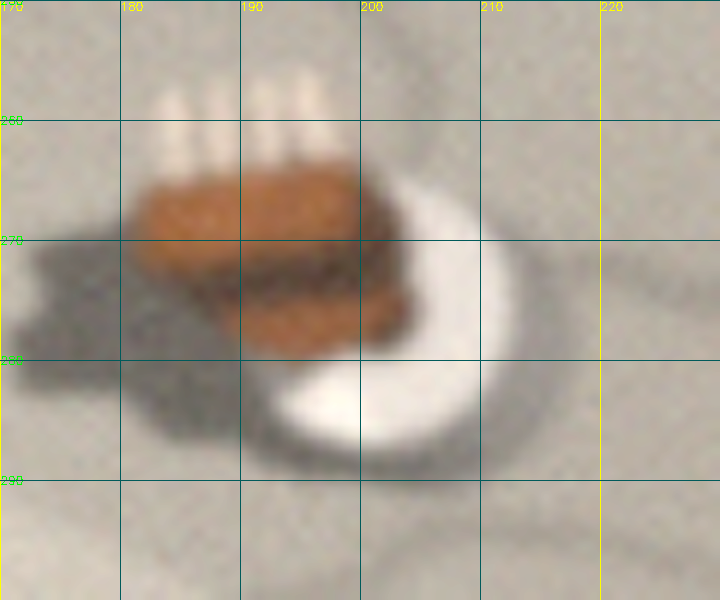

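View pics/d3.png

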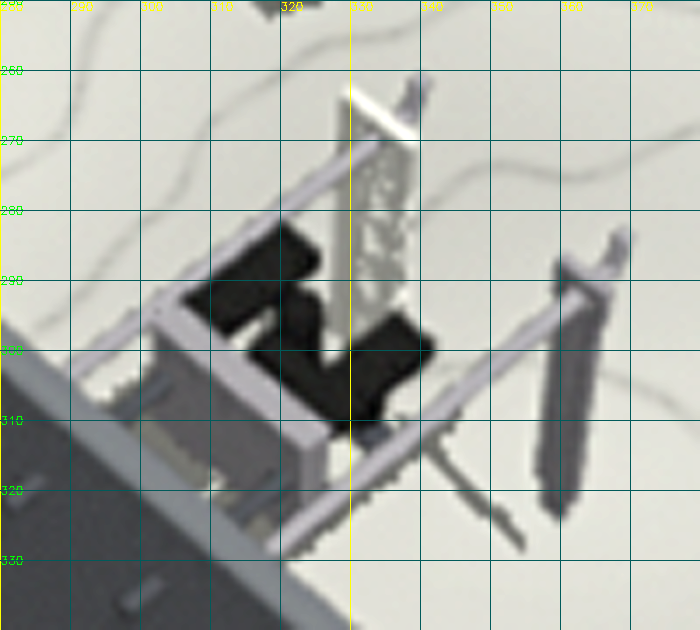

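View pics/d4.png

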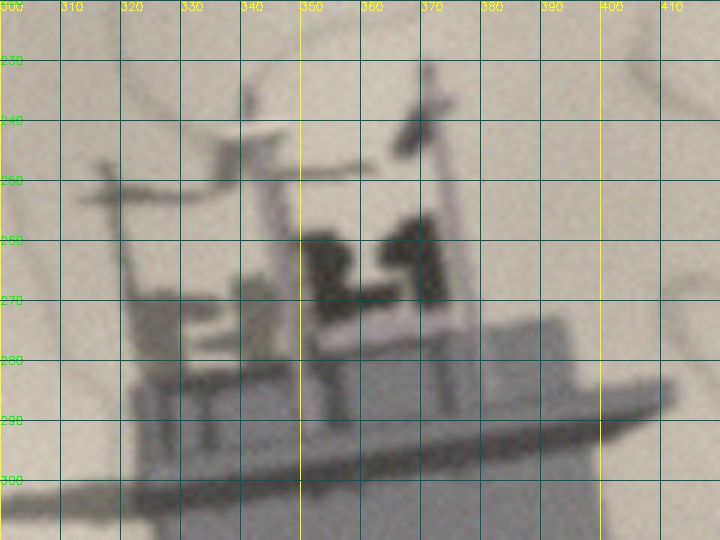

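```bash
python3 - <<'E'
from h import *
np.set_printoptions(precision=4,suppress=True)
s=ld('side0.png');t=ld('top0.png')
def T(n,a,b,z):
    X,r=tri([(s,*a),(t,*b)]); print(n,X,np.round(r,4),'side@z',atz(s,*a,z)[:2],'top@z',atz(t,*b,z)[:2])
T('pegtip+',(339,261),(341,234),.149)
T('pegtip-',(369,283),(371,231),.149)
T('prong+outer',(320,282),(350.5,259),.15)
T('prong-outer',(342,300),(372,256),.15)
T('prong+inner',(326,287),(357.5,258.5),.15)
T('prong-inner',(337,295),(366,257),.15)
T('headtop',(207,165),(191,268),.181)
T('holder rim',(215,209.5),(202,277),.06)
T('cup',(159,188),(159,312),.085)
E
```

```text
pegtip+ [ 0.6034 -0.0808  0.1457] [0.0019 0.0019] side@z [ 0.5996 -0.0825] top@z [ 0.6044 -0.0814]
pegtip- [ 0.6139 -0.1573  0.148 ] [0.0007 0.0007] side@z [ 0.6141 -0.158 ] top@z [ 0.613  -0.1568]
prong+outer [ 0.54   -0.1045  0.149 ] [0.0009 0.0009] side@z [ 0.5386 -0.1049] top@z [ 0.5407 -0.1048]
prong-outer [ 0.55   -0.159   0.1451] [0.0002 0.0002] side@z [ 0.5479 -0.1618] top@z [ 0.5489 -0.1583]
prong+inner [ 0.5413 -0.1218  0.1511] [0.0007 0.0007] side@z [ 0.5411 -0.1209] top@z [ 0.5422 -0.1222]
prong-inner [ 0.5482 -0.1444  0.1452] [0.0012 0.0012] side@z [ 0.5471 -0.1474] top@z [ 0.5462 -0.1433]
headtop [0.507  0.2826 0.1825] [0.0015 0.0015] side@z [0.5062 0.2846] top@z [0.5086 0.2825]
holder rim [0.5064 0.2853 0.0434] [0.0005 0.0005] side@z [0.5007 0.2688] top@z [0.5037 0.2818]
cup [0.4111 0.3789 0.0899] [0.0029 0.0029] side@z [0.4153 0.3838] top@z [0.4087 0.3812]
```

```bash
python3 -m inch '[[[0,-40,0,0,0,0],[-42,-20,-32,0,0,0],[-42,-10,-32,0,0,0],[-42,0,-32,0,0,0],[-42,0,-32,0,0,0],[-42,0,-32,0,0,0],[-42,0,-32,0,0,0],[-42,0,-32,0,0,0]]]' 93
python3 -m inch '[[[-42,0,-32,0,0,0],[-42,0,-32,0,0,0],[-36,0,-31,0,0,0],[0,0,0,0,0.075,0],[0,0,0,0,0.075,0],[0,0,0,0,0,0],[0,0,0,0,0,0]]]'
python3 - <<'E'
from h import *
s=monitor.read_state(); print(s['t'],s['tool_pos'],s['force']);print(cv2.Rodrigues(np.array(s['orientation']))[0])
cam('wrist','w1.png')
E
```

```text
t: 1.15
tool_pos: [0.3945, -0.2681, 0.2964]
orientation: [-0.318, 2.056, -2.056]
force: [0.2, -0.5, 0.0]
opening: 0.0928
t: 2.02
tool_pos: [0.4794, -0.143, 0.2965]
orientation: [-0.17, 2.139, -2.139]
force: [0.3, -0.7, 0.7]
opening: 0.093
2.025 [ 0.47942456 -0.14295226  0.29649863] [ 0.34598675 -0.70800343  0.72724824]
[[-9.87516931e-01 -2.05829215e-04  1.57512759e-01]
 [-1.57512782e-01  9.63066203e-05 -9.87516944e-01]
 [ 1.88090316e-04 -9.99999974e-01 -1.27525150e-04]]
```

View pics/w1.png

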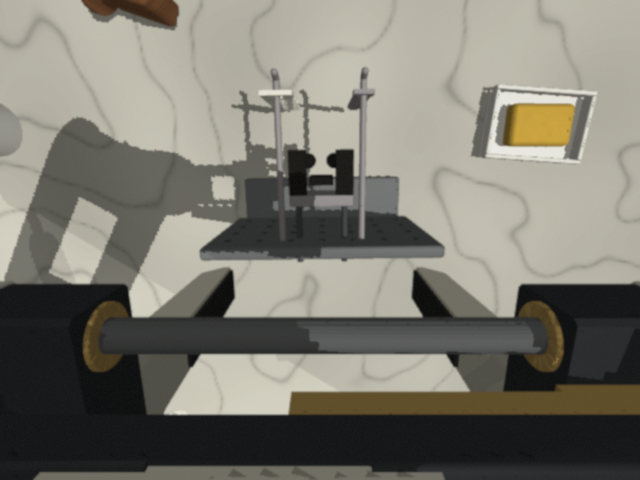

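```bash
cat >> h.py <<'E'
def g(img,x0,y0,w,h,k,f,st=10,gain=1.6):
    im=cv2.resize(img[y0:y0+h,x0:x0+w],None,fx=k,fy=k,interpolation=cv2.INTER_CUBIC)
    im=np.clip(im.astype(float)*gain,0,255).astype(np.uint8)
    for i in range(0,w,st):
        cv2.putText(im,str(x0+i),(i*k,10),0,.38,(0,0,255),1); cv2.line(im,(i*k,0),(i*k,h*k),(90,90,0),1)
    for i in range(0,h,st):
        cv2.putText(im,str(y0+i),(0,i*k+4),0,.38,(0,0,255),1); cv2.line(im,(0,i*k),(w*k,i*k),(90,90,0),1)
    cv2.imwrite('pics/'+f,im)
E
python3 - <<'E'
from h import *
c=ld('w1.png'); g(c['image'],250,60,130,100,6,'e1.png',gain=1.3); g(c['image'],195,160,260,110,3,'e2.png',gain=1.5)
E
```

```text
(no output)
```

View pics/e1.png

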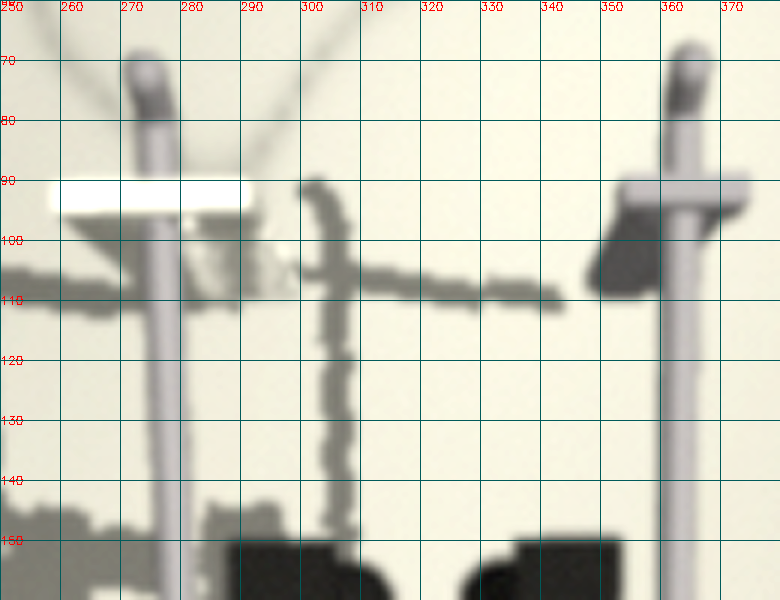

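View pics/e2.png

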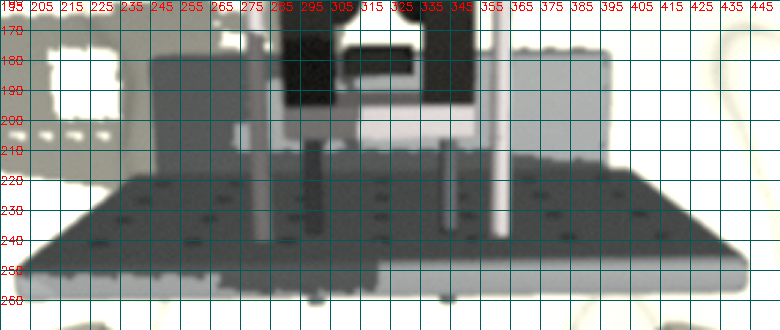

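```bash
python3 - <<'E'
from h import *
np.set_printoptions(precision=4,suppress=True)
c=ld('w1.png')
for n,u,v,z in [('pt+',274.5,71.5,.148),('pt-',365,70,.148),('p+o',288,149.7,.15),('p+i',306.5,149.7,.15),('p-i',335.5,149.7,.15),('p-o',353.8,149.5,.15),('rt+',280,240,.136),('rt-',361.5,238,.136),('bt+',200,250,.165),('bt-',444,246.5,.165),('fork back+',289.5,194.5,.15),('fork back-',352.5,194,.15),('comb top L',258,90,.145),('combtop R',292,90,.145),('file top L',354,89.5,.145),('file R',375,89.5,.145)]:
    print(n,atz(c,u,v,z))
E
```

```text
pt+ [ 0.602  -0.0829  0.148 ]
pt- [ 0.6149 -0.1567  0.148 ]
p+o [ 0.5416 -0.1026  0.15  ]
p+i [ 0.5441 -0.1184  0.15  ]
p-i [ 0.5481 -0.1432  0.15  ]
p-o [ 0.5508 -0.1588  0.15  ]
rt+ [ 0.4564 -0.1048  0.136 ]
rt- [ 0.4708 -0.1823  0.136 ]
bt+ [ 0.4441 -0.0386  0.165 ]
bt- [ 0.4815 -0.2511  0.165 ]
fork back+ [ 0.5033 -0.1091  0.15  ]
fork back- [ 0.5127 -0.1646  0.15  ]
comb top L [ 0.5861 -0.0704  0.145 ]
combtop R [ 0.5906 -0.0989  0.145 ]
file top L [ 0.5993 -0.1506  0.145 ]
file R [ 0.6021 -0.1681  0.145 ]
```

```bash
python3 -m inch '[[[-3,0,-52,0,0,0],[-3,0,-52,0,0,0],[-3,0,-52,0,0,0],[-3,0,-52,0,0,0],[-3,0,-52,0,0,0],[-3,0,-52,0,0,0],[-4,0,-52,0,0,0],[-4,0,-52,0,0,0]]]'
python3 -m inch '[[[0,0,0,0,0,0],[0,0,0,0,0,0]]]'
python3 - <<'E'
from h import *
cam('wrist','w2.png'); cam('side','s2.png')
s=monitor.read_state(); print(s['t'],s['tool_pos'],s['force'])
c=ld('w2.png'); print(proj(c,[.507,.283,.181]))
E
```

```text
t: 3.08
tool_pos: [0.44, 0.2736, 0.2968]
orientation: [-0.168, 2.139, -2.139]
force: [0.6, -1.5, 0.3]
opening: 0.0928
t: 3.32
tool_pos: [0.4403, 0.2718, 0.2965]
orientation: [-0.169, 2.139, -2.14]
force: [0.3, -0.6, -0.2]
opening: 0.0929
3.425 [0.44058616 0.27107982 0.29667504] [-1.07825838 -1.09213475 -0.08862926]
[321.81428703 149.5313904 ]
```

View pics/w2.png

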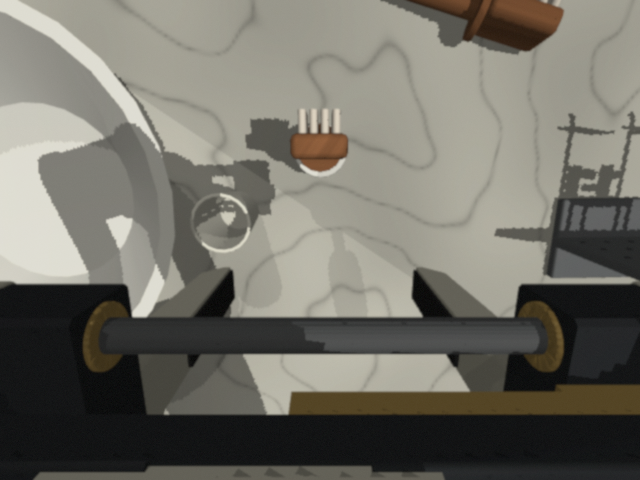

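```bash
python3 - <<'E'
from h import *
c=ld('w2.png'); g(c['image'],280,100,80,80,8,'f1.png',gain=1.3)
E
```

```text
(no output)
```

View pics/f1.png

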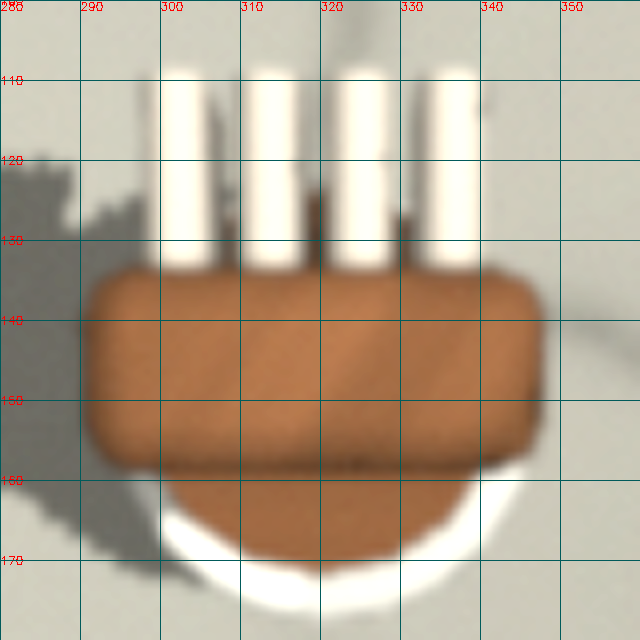

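```bash
python3 - <<'E'
from h import *
np.set_printoptions(precision=4,suppress=True)
c=ld('w2.png')
for n,u,v,z in [('front',319,133.5,.181),('back',319,158,.181),('L',290.5,146,.181),('R',347.5,146,.181),('collarback',320,171.3,.127),('bristle tip',320,108.5,.178),('holder back',321,177,.06)]:
    print(n,atz(c,u,v,z))
s=monitor.read_state(); R=cv2.Rodrigues(np.array(s['orientation']))[0]
for P in ([.507,.283,.155],):
    g=s['tool_pos']-0.011*R[:,1]; print('grasp pt',g,'tool delta',R.T@(np.array(P)-g)*1000)
E
```

```text
front [0.5185 0.287  0.181 ]
back [0.5003 0.2842 0.181 ]
L [0.5058 0.3074 0.181 ]
R [0.5128 0.2637 0.181 ]
collarback [0.4874 0.2818 0.127 ]
bristle tip [0.5368 0.2892 0.178 ]
holder back [0.4776 0.2797 0.06  ]
grasp pt [0.4406 0.2711 0.3077] tool delta [-67.4533 152.6774  -1.5136]
```

```bash
python3 -m inch '[[[-35,0,-1.5,0,0,0],[-34.5,0,-1.5,0,0,0],[0,40,0,0,0,0],[0,40,0,0,0,0],[0,30,0,0,0,0],[0,25,0,0,0,0],[0,17.5,0,0,0,0],[0,0,0,0,0,0]]]'
python3 - <<'E'
from h import *
cam('wrist','w3.png')
s=monitor.read_state(); R=cv2.Rodrigues(np.array(s['orientation']))[0];print(s['t'],s['tool_pos']-.011*R[:,1],s['force'])
E
```

```text
t: 4.42
tool_pos: [0.5079, 0.2848, 0.1428]
orientation: [-0.17, 2.141, -2.142]
force: [-0.3, -0.4, -0.5]
opening: 0.093
4.475 [0.50859275 0.28530765 0.15526697] [0.65196459 0.73216237 0.65816684]
```

View pics/w3.png

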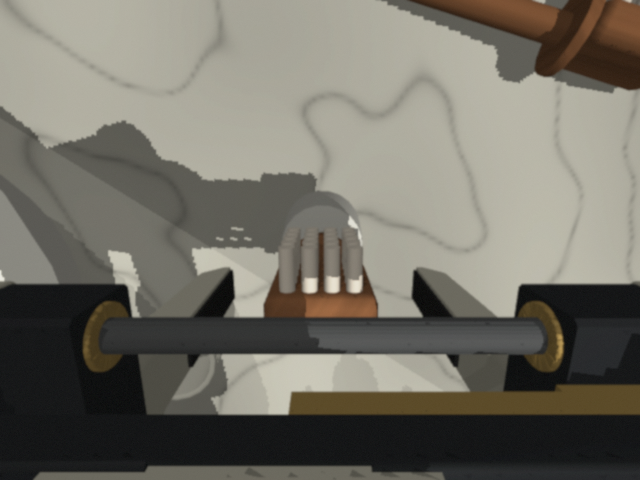

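The head sits centred between the open fingers: head cols 265–378, finger inner edges 233 and 413. Closing now.

```bash
python3 -m inch '[[[0,0,0,0,0,0],[0,0,0,0,0,0],[0,0,0,0,0,0],[0,0,0,0,0,0],[0,0,0,0,0,0]]]' 30 15
python3 -m inch '[[[0,0,0,0,0,0],[0,0,0,0,0,0],[0,0,0,0,0,0]]]' 30 50
```

```text
t: 5.1
tool_pos: [0.5084, 0.286, 0.1442]
orientation: [-0.168, 2.14, -2.14]
force: [0.5, 0.0, -0.7]
opening: 0.0476
t: 5.48
tool_pos: [0.5084, 0.286, 0.1442]
orientation: [-0.168, 2.14, -2.14]
force: [-0.9, -0.5, 1.2]
opening: 0.046
```

```bash
python3 -m inch '[[[0,-10,0,0,0,0],[0,-10,0,0,0,0],[0,-15,0,0,0,0],[0,-20,0,0,0,0],[0,-20,0,0,0,0],[0,-20,0,0,0,0],[0,0,0,0,0,0],[0,0,0,0,0,0]]]'
python3 - <<'E'
from h import *
np.set_printoptions(precision=4,suppress=True)
t=ld('top0.png')
for p in [(346,193),(352,170),(371,180),(375,170),(416,154),(288,215),(255,205)]: print(p,atz(t,*p,.03))
s=monitor.read_state(); R=cv2.Rodrigues(np.array(s['orientation']))[0];g=s['tool_pos']-.011*R[:,1];print(s['t'],g,s['force'],s['opening'])
f=np.array([.463,-.1445]);a=np.deg2rad(9.8)
P=f+.190*np.array([np.cos(a),np.sin(a)]);print(P,R.T@np.array([*(P-g[:2]),0])*1000,R)
cam('wrist','w4.png');cam('side','s4.png')
E
```

```text
t: 6.48
tool_pos: [0.5083, 0.2858, 0.2386]
orientation: [-0.169, 2.14, -2.14]
force: [-0.8, 0.7, -1.5]
opening: 0.0458
(346, 193) [ 0.7504 -0.1029  0.03  ]
(352, 170) [ 0.8189 -0.1202  0.03  ]
(371, 180) [ 0.7896 -0.1738  0.03  ]
(375, 170) [ 0.8196 -0.1856  0.03  ]
(416, 154) [ 0.8693 -0.3036  0.03  ]
(288, 215) [0.6845 0.0588 0.03  ]
(255, 205) [0.7124 0.1518 0.03  ]
6.475 [0.5083 0.2858 0.2496] [-0.757   0.6707 -1.5119] 0.0458343824828231
[ 0.6502 -0.1122] [-78.0724   0.0067 415.2916] [[-0.9877 -0.0006  0.1561]
 [-0.1561 -0.0002 -0.9877]
 [ 0.0006 -1.      0.0001]]
```

View pics/w4.png

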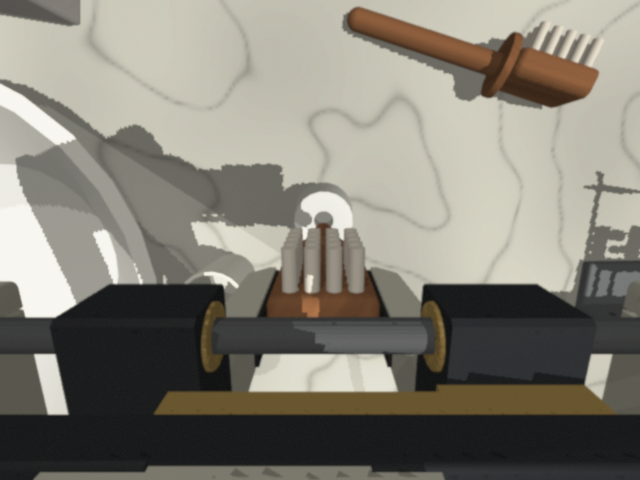

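View pics/s4.png

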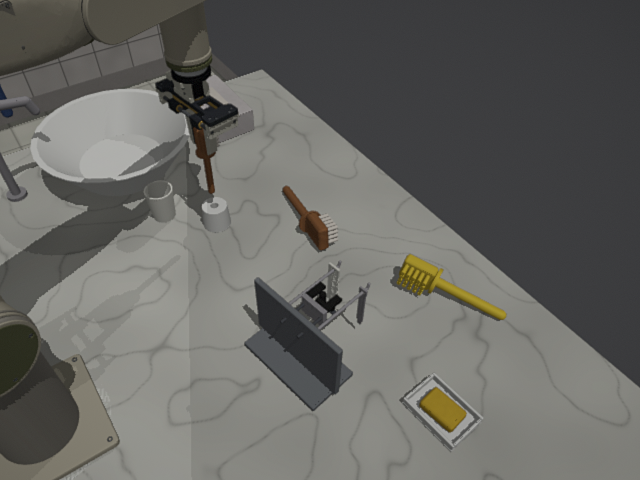

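```bash
python3 -m inch '[[[-6,0,25,0,0,0],[-9,0,48,0,0,0],[-10,0,52,0,0,0],[-10,0,52,0,0,0],[-10,0,52,0,0,0],[-10,0,52,0,0,0],[-9,0,50,0,0,0],[-8,0,44,0,0,0]]]'
python3 -m inch '[[[-4,0,30,0,0,0],[-2,0,10,0,0,0],[0,0,0,0,-0.014,0],[0,0,0,0,0,0],[0,0,0,0,0,0]]]'
python3 - <<'E'
from h import *
np.set_printoptions(precision=4,suppress=True)
cam('wrist','w5.png');cam('side','s5.png');cam('top','t5.png')
s=monitor.read_state(); R=cv2.Rodrigues(np.array(s['orientation']))[0];g=s['tool_pos']-.011*R[:,1];print(s['t'],g,s['force'],s['opening'],np.degrees(np.arctan2(R[0,2],-R[1,2])))
E
```

```text
t: 7.58
tool_pos: [0.638, -0.0751, 0.2378]
orientation: [-0.169, 2.141, -2.14]
force: [1.1, -0.9, -0.5]
opening: 0.0459
t: 8.2
tool_pos: [0.6502, -0.1105, 0.2393]
orientation: [-0.184, 2.131, -2.131]
force: [0.2, -0.6, -1.6]
opening: 0.0459
8.35 [ 0.6503 -0.1111  0.2504] [-0.1932 -0.2588 -0.7406] 0.04581145669378592 9.835105609456747
```

View pics/w5.png

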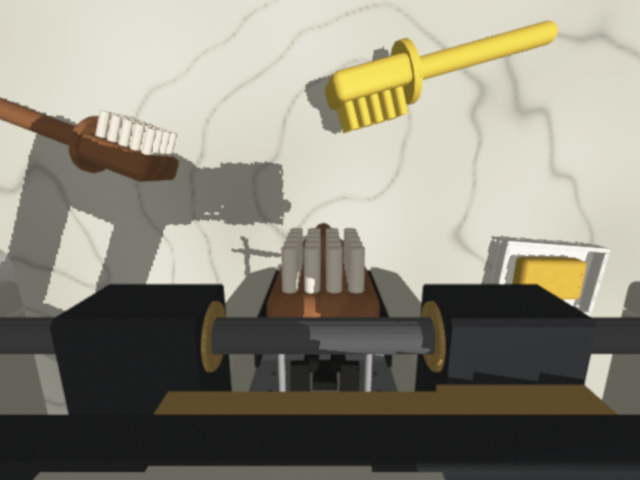

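View pics/s5.png

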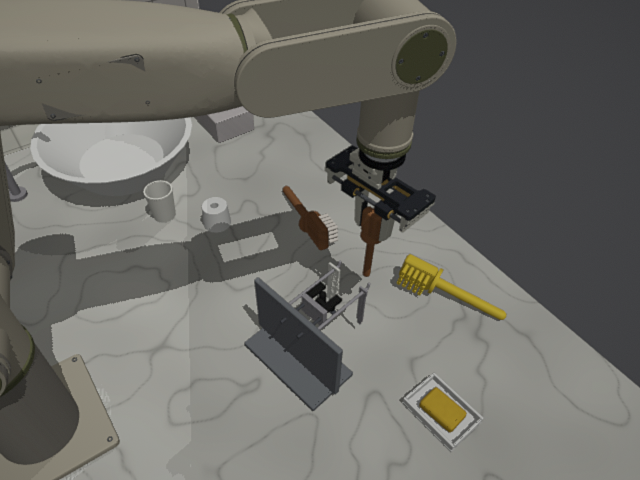

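View pics/t5.png

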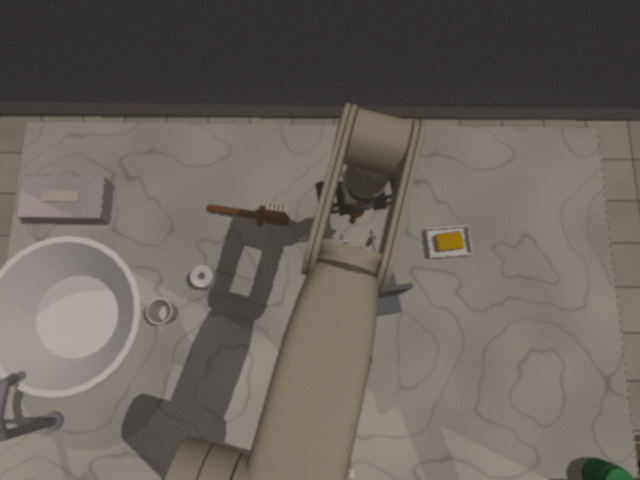

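```bash
python3 - <<'E'
from h import *
c=ld('w5.png'); g(c['image'],245,215,160,185,4,'h1.png',gain=1.6)
c=ld('s5.png'); g(c['image'],300,200,100,130,6,'h2.png',gain=1.4)
print(proj(c,[.6503,-.1111,.101]),proj(c,[.6503,-.1111,.2104]))
c=ld('w5.png');print(proj(c,[.6503,-.1111,.2764]),proj(c,[.6503,-.1111,.2164]),proj(c,[.6503,-.1111,.101]))
E
```

```text
[366.46037903 274.61316775] [371.34514645 237.77320628]
[323.59630435 325.63317359] [323.46985014 272.7329487 ] [323.36345713 228.22503012]
```

View pics/h1.png

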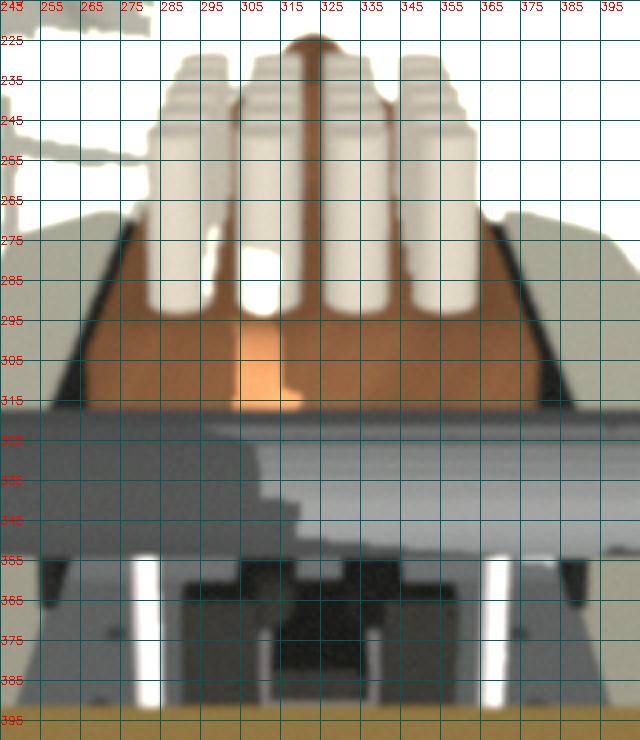

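View pics/h2.png

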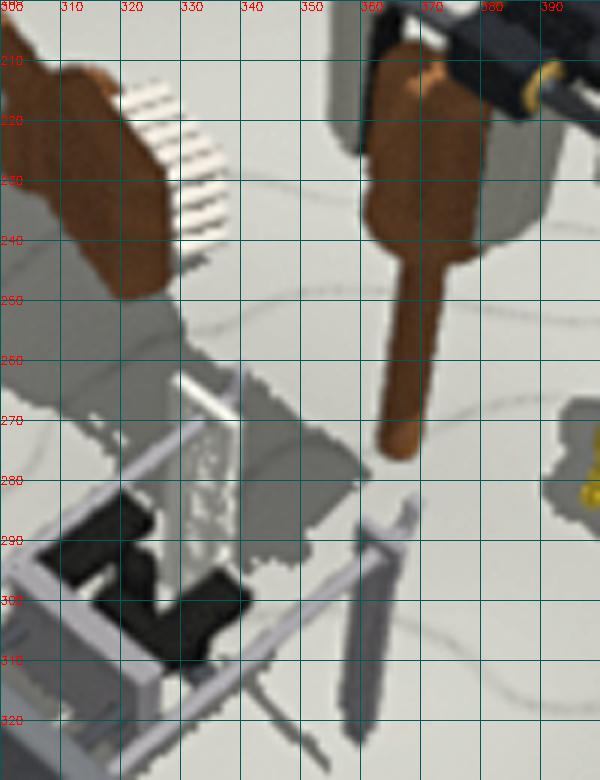

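```bash
python3 -m inch '[[[0,15,0,0,0,0],[0,20,0,0,0,0],[0,15,0,0,0,0],[0,10,0,0,0,0],[0,0,0,0,0,0],[0,0,0,0,0,0]]]'
python3 - <<'E'
from h import *
np.set_printoptions(precision=4,suppress=True)
cam('wrist','w6.png');cam('side','s6.png')
s=monitor.read_state(); R=cv2.Rodrigues(np.array(s['orientation']))[0];g_=s['tool_pos']-.011*R[:,1];print(s['t'],g_,s['force'],R)
c=ld('w6.png'); g(c['image'],245,215,160,185,4,'h1.png',gain=1.6)
c=ld('s6.png'); g(c['image'],300,230,100,130,6,'h2.png',gain=1.4)
print(proj(c,[g_[0],g_[1],g_[2]-.149]))
E
```

```text
t: 9.1
tool_pos: [0.6507, -0.1119, 0.1798]
orientation: [-0.181, 2.131, -2.132]
force: [0.3, 0.7, -0.6]
opening: 0.0455
9.2 [ 0.6509 -0.112   0.1912] [-0.5304  0.0629 -0.7709] [[-0.9855  0.0017  0.1699]
 [-0.1699 -0.0004 -0.9855]
 [-0.0016 -1.      0.0007]]
[364.5961 292.3752]
```

View pics/h1.png

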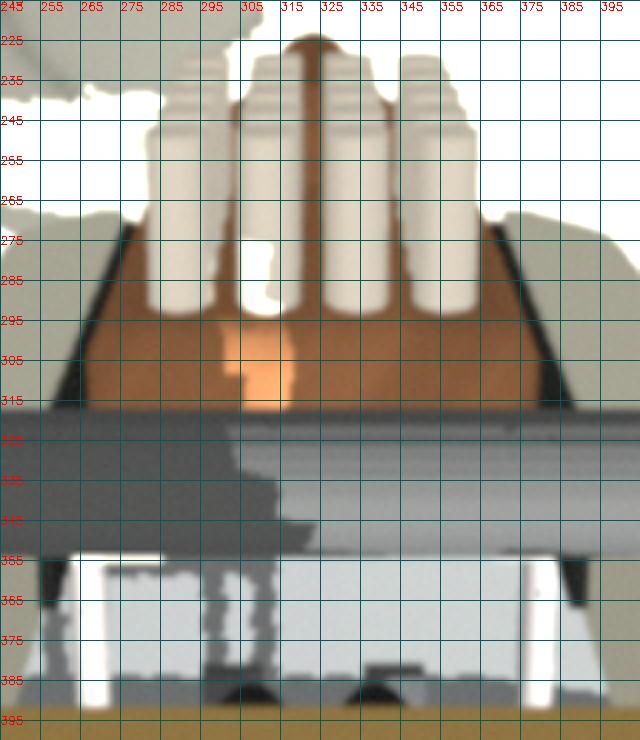

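View pics/h2.png

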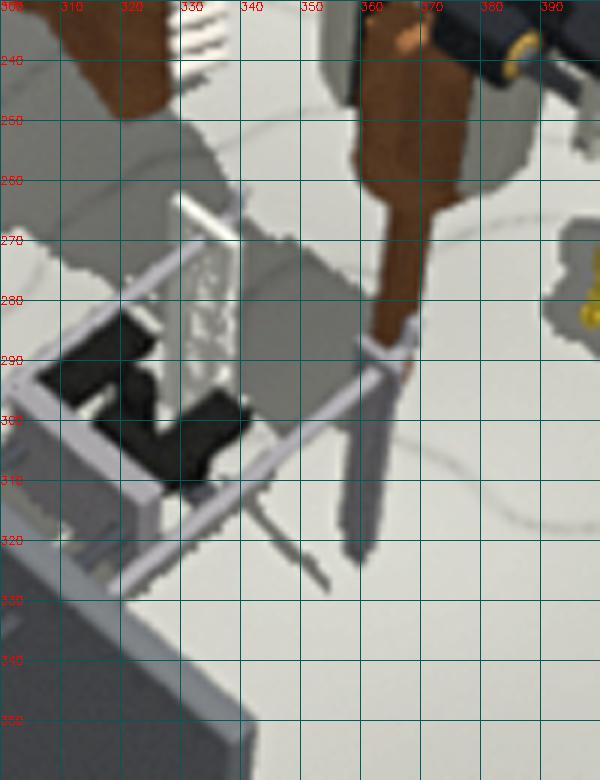

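```bash
python3 -m inch '[[[8,0,0,0,0,0],[14,0,0,0,0,0],[16,0,0,0,0,0],[16,0,0,0,0,0],[16,0,0,0,0,0],[14,0,0,0,0,0],[8,0,0,0,0,0],[4,0,0,0,0,0]]]'
python3 -m inch '[[[0,0,0,0,0,0],[0,0,0,0,0,0]]]'
cat >> h.py <<'E'
def st():
    np.set_printoptions(precision=4,suppress=True)
    s=monitor.read_state(); R=cv2.Rodrigues(np.array(s['orientation']))[0];G=s['tool_pos']-.011*R[:,1]
    a=np.deg2rad(9.8);X=np.array([np.cos(a),np.sin(a)]);Y=np.array([-X[1],X[0]]);d=G[:2]-np.array([.463,-.1445]);F=s['force']
    print('t',s['t'],'G',G,'board x,y mm',d@X*1000,d@Y*1000,'F out,lat,z',F[:2]@X,F[:2]@Y,F[2],'Tq',s['wrist_torque'],'op',s['opening'],'yaw',np.degrees(np.arctan2(R[0,2],-R[1,2])),'toolyaxis',R[:,1])
    return s
E
python3 - <<'E'
from h import *
st()
cam('wrist','w7.png');c=cam('side','s7.png')
g(c['image'],290,210,110,130,6,'h2.png',gain=1.4)
c=ld('w7.png'); g(c['image'],245,215,160,185,4,'h1.png',gain=1.6)
E
```

```text
t: 10.2
tool_pos: [0.5554, -0.1282, 0.1794]
orientation: [-0.182, 2.132, -2.132]
force: [-0.1, -0.2, -0.9]
opening: 0.0459
t: 10.45
tool_pos: [0.556, -0.128, 0.1791]
orientation: [-0.183, 2.132, -2.132]
force: [-0.6, -0.1, -0.9]
opening: 0.0457
t 10.45 G [ 0.556  -0.128   0.1901] board x,y mm 94.42129648993773 0.3901539576538051 F out,lat,z -0.6384818558153511 0.048777630623490796 -0.8876001254958389 Tq [0.054  0.0189 0.0433] op 0.04569513214784292 yaw 9.796345800434416 toolyaxis [ 0.0001  0.0001 -1.    ]
```

View pics/h2.png

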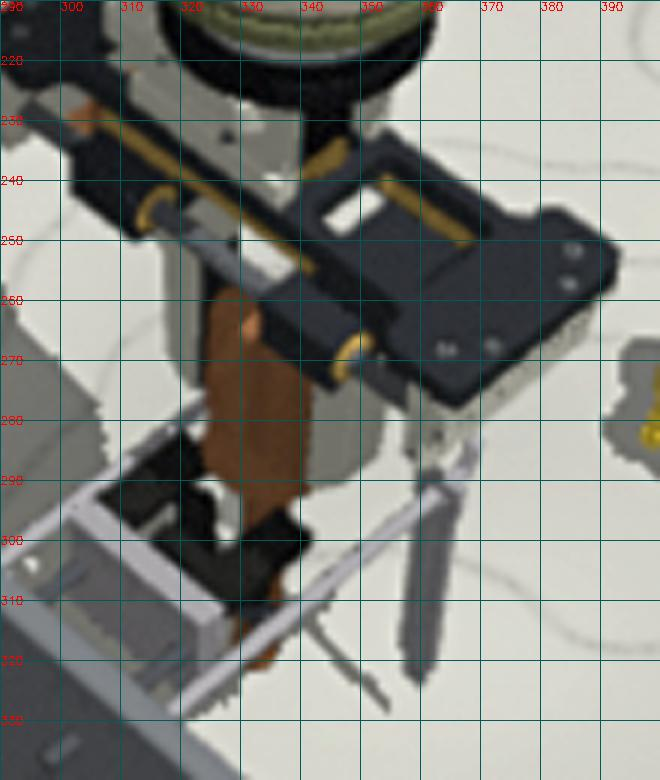

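View pics/w7.png

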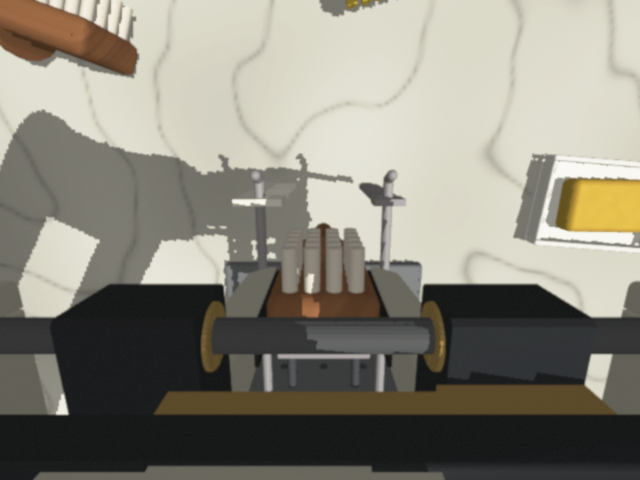

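```bash
for i in 1; do python3 -m inch '[[[3,0,0,0,0,0],[2,0,0,0,0,0],[0,0,0,0,0,0]]]' >/dev/null; python3 -c "from h import *; st()"; python3 -m inch '[[[2,0,0,0,0,0],[0,0,0,0,0,0]]]'>/dev/null;  python3 -c "from h import *; st()"; python3 -m inch '[[[2,0,0,0,0,0],[0,0,0,0,0,0]]]'>/dev/null;  python3 -c "from h import *; st()"; done
```

```text
t 10.925 G [ 0.5506 -0.129   0.1901] board x,y mm 88.99505165986697 0.3694630625894253 F out,lat,z 0.3517513488374345 -0.6543420530184139 -1.3031067766661217 Tq [ 0.0765 -0.0132 -0.0068] op 0.04583893104797541 yaw 9.780281165933832 toolyaxis [-0.  0. -1.]
t 11.175 G [ 0.5487 -0.1294  0.1902] board x,y mm 87.04448612798123 0.3318127948118057 F out,lat,z 0.19876092472883322 0.12462766933928929 -0.37539274621928376 Tq [-0.0648  0.0127 -0.0086] op 0.045498108108438004 yaw 9.781177254059312 toolyaxis [ 0.0001 -0.     -1.    ]
t 11.425 G [ 0.5467 -0.1297  0.1901] board x,y mm 85.0161154258313 0.37899280933648005 F out,lat,z -0.6451919817074065 0.040876198870434234 -0.12387097159963989 Tq [-0.0297  0.0165 -0.0147] op 0.045629595115988915 yaw 9.785966102902641 toolyaxis [-0.0001  0.     -1.    ]
```

```bash
python3 -m inch '[[[2,0,0,0,0,0],[0,0,0,0,0,0]]]' >/dev/null; python3 -c "from h import *; st()"; python3 -m inch '[[[2,0,0,0,0,0],[0,0,0,0,0,0]]]'>/dev/null;  python3 -c "from h import *; st()"; python3 -m inch '[[[2,0,0,0,0,0],[0,0,0,0,0,0]]]'>/dev/null;  python3 -c "from h import *; st()"
```

```text
t 11.675 G [ 0.5452 -0.13    0.1902] board x,y mm 83.4823712384916 0.32204773931793285 F out,lat,z 2.3266581500676824 -0.7795112200360214 -2.732479493571571 Tq [ 0.014  -0.7884  0.0616] op 0.045502777313656824 yaw 9.786122435724984 toolyaxis [ 0.0011  0.0001 -1.    ]
t 11.925 G [ 0.5431 -0.1303  0.1902] board x,y mm 81.29889498195625 0.36375696170037 F out,lat,z 5.355344992795848 -0.688270167105487 -3.189568690812521 Tq [ 0.0745 -1.0507  0.0583] op 0.04577350122926004 yaw 9.785653608172517 toolyaxis [ 0.0006  0.     -1.    ]
t 12.175 G [ 0.5407 -0.1307  0.1902] board x,y mm 78.89514099835262 0.3402580285818758 F out,lat,z 3.0481266758181293 -0.16132763439630818 -1.9024839146075125 Tq [ 0.0458 -0.6699 -0.0353] op 0.045932943789870326 yaw 9.781019185110868 toolyaxis [-0.0003 -0.0001 -1.    ]
```

```bash
python3 -m inch '[[[2,0,0,0,0,0],[0,0,0,0,0,0]]]' >/dev/null; python3 -c "from h import *; st()"; python3 -m inch '[[[2,0,0,0,0,0],[0,0,0,0,0,0]]]'>/dev/null;  python3 -c "from h import *; st()"; python3 -m inch '[[[2,0,0,0,0,0],[0,0,0,0,0,0]]]'>/dev/null;  python3 -c "from h import *; st();c=cam('side','s8.png');cam('wrist','w8.png');g(c['image'],290,210,110,130,6,'h2.png',gain=1.4)"
```

```text
t 12.425 G [ 0.5386 -0.1311  0.1902] board x,y mm 76.73725697509174 0.316193606717656 F out,lat,z 1.3891842072610776 -0.06330637668202299 -1.5531882563469566 Tq [ 0.0307 -0.2196  0.0137] op 0.045707237009648065 yaw 9.77931097691609 toolyaxis [-0.0007 -0.0001 -1.    ]
t 12.675 G [ 0.5365 -0.1315  0.1901] board x,y mm 74.6382667963415 0.321733380954373 F out,lat,z -0.4834156089161805 0.905250963035408 -0.06823320175861915 Tq [-0.068   0.1413  0.0208] op 0.0456868808113043 yaw 9.77452967417133 toolyaxis [-0.0009 -0.0001 -1.    ]
t 12.925 G [ 0.5345 -0.1318  0.1901] board x,y mm 72.64670733170244 0.3445942618369918 F out,lat,z -1.9241409261522773 0.09285878299607432 0.9021685417802378 Tq [-0.1589  0.4561  0.0534] op 0.045301991884276936 yaw 9.780843719648367 toolyaxis [-0.0009 -0.0001 -1.    ]
```

View pics/h2.png

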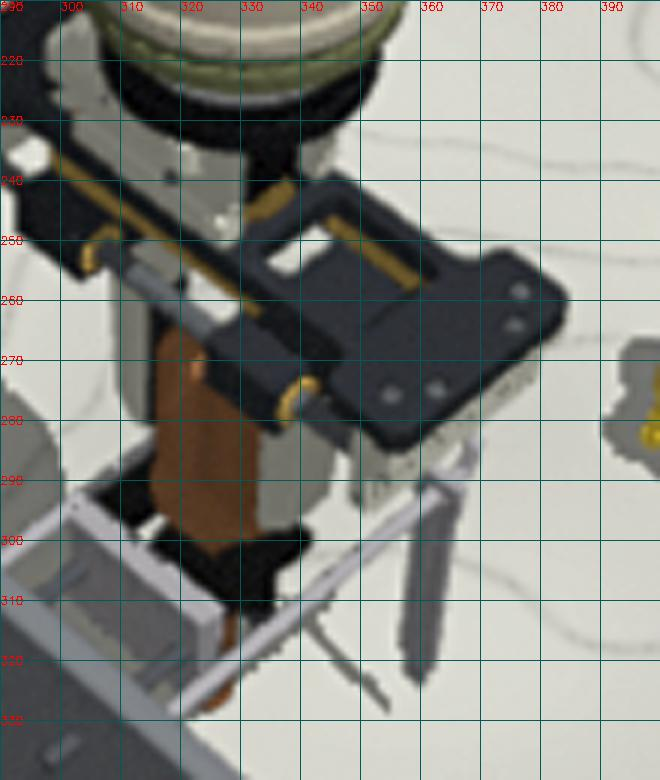

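View pics/w8.png

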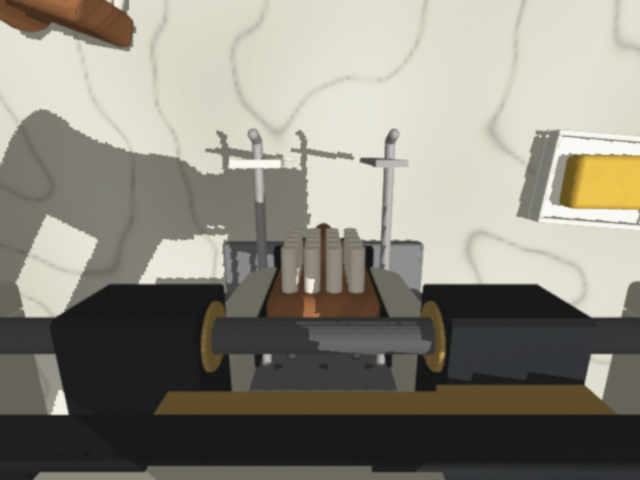

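```bash
python3 -m inch '[[[2,0,0,0,0,0],[0,0,0,0,0,0]]]' >/dev/null; python3 -c "from h import *; st()"; python3 -m inch '[[[2,0,0,0,0,0],[0,0,0,0,0,0]]]'>/dev/null;  python3 -c "from h import *; st()"; python3 -m inch '[[[2,0,0,0,0,0],[0,0,0,0,0,0]]]'>/dev/null;  python3 -c "from h import *; st()"; python3 -m inch '[[[1,0,0,0,0,0],[0,0,0,0,0,0]]]'>/dev/null;  python3 -c "from h import *; st()"
```

```text
t 13.275 G [ 0.5327 -0.1321  0.1901] board x,y mm 70.82695440240337 0.34705356752631233 F out,lat,z -3.3506297211091383 -1.4046104549862646 1.2506542103875802 Tq [-0.1897  0.6758 -0.0627] op 0.046027166635670434 yaw 9.780892875537821 toolyaxis [-0.0005 -0.0001 -1.    ]
t 13.525 G [ 0.5307 -0.1324  0.1901] board x,y mm 68.80406489209548 0.363910059514373 F out,lat,z -3.7826666939458975 -0.8838685702645771 0.8991383738504708 Tq [-0.2174  0.7903 -0.0026] op 0.045653247085220415 yaw 9.779773051352977 toolyaxis [-0.0005 -0.     -1.    ]
t 13.775 G [ 0.5289 -0.1327  0.1901] board x,y mm 66.98094102211668 0.38497807782085297 F out,lat,z -3.315774463658414 -0.5597970234702749 0.2512823812304785 Tq [-0.1966  0.6367 -0.0135] op 0.04547803750169583 yaw 9.784720656392768 toolyaxis [-0.0001  0.     -1.    ]
t 14.025 G [ 0.5283 -0.1329  0.1901] board x,y mm 66.27155417932126 0.28273867282468557 F out,lat,z -0.46000966893485173 -1.4368528810656065 -1.2366543098130773 Tq [-0.2912  0.1854 -0.0309] op 0.045815466095186275 yaw 9.785518690263604 toolyaxis [ 0.0004 -0.0001 -1.    ]
```

```bash
for k in 1 ; do python3 -m inch '[[[1.5,0,0,0,0,0],[0,0,0,0,0,0]]]' >/dev/null; python3 -c "from h import *; st()"; python3 -m inch '[[[1.5,0,0,0,0,0],[0,0,0,0,0,0]]]'>/dev/null;  python3 -c "from h import *; st()"; python3 -m inch '[[[1,0,0,0,0,0],[0,0,0,0,0,0]]]'>/dev/null;  python3 -c "from h import *; st()"; done
```

```text
t 14.275 G [ 0.527  -0.133   0.1902] board x,y mm 64.99795240266121 0.42877621229016805 F out,lat,z 3.085609090504714 -0.40300943040677945 -0.7625229372632589 Tq [-0.0585 -0.4008  0.049 ] op 0.04557625204960034 yaw 9.79096588372501 toolyaxis [ 0.001   0.0002 -1.    ]
t 14.525 G [ 0.5253 -0.1333  0.1902] board x,y mm 63.2765629757919 0.4182887854805354 F out,lat,z 2.301001655903108 -0.281926460409702 -2.1816116664391414 Tq [ 0.077  -0.4868  0.0308] op 0.045785196716492414 yaw 9.788094567541869 toolyaxis [ 0.0005  0.0001 -1.    ]
t 14.775 G [ 0.5242 -0.1335  0.1902] board x,y mm 62.20649599729135 0.4062311902535856 F out,lat,z 2.24855984281149 -0.1297095842820717 -0.883797584833936 Tq [ 0.0591 -0.5668  0.008 ] op 0.04588994785141017 yaw 9.785028121298389 toolyaxis [ 0.0003  0.0001 -1.    ]
```

```bash
for k in 1 ; do python3 -m inch '[[[1,0,0,0,0,0],[0,0,0,0,0,0]]]' >/dev/null; python3 -c "from h import *; st()"; python3 -m inch '[[[1,0,0,0,0,0],[0,0,0,0,0,0]]]'>/dev/null;  python3 -c "from h import *; st()"; done
```

```text
t 15.025 G [ 0.5232 -0.1337  0.1902] board x,y mm 61.159167029226026 0.38051730786932886 F out,lat,z 2.8888701414118474 -0.11347480503434439 -1.4892169866683624 Tq [ 0.1407 -0.6055 -0.0052] op 0.045521330140410154 yaw 9.786597559339222 toolyaxis [ 0.0002  0.     -1.    ]
t 15.275 G [ 0.5227 -0.1338  0.1902] board x,y mm 60.6561943124152 0.3938772274248082 F out,lat,z 6.073458626795745 0.40316106527887446 -3.6140400997751487 Tq [ 0.251 -1.342 -0.039] op 0.04557272856607797 yaw 9.787543060857523 toolyaxis [ 0.0014  0.0002 -1.    ]
```

```bash
python3 -m inch '[[[0.3,0,0,0,0,0],[0,0,0,0,0,0],[0,0,0,0,0,0]]]'; python3 -c "
from h import *
st();c=cam('side','s9.png');st();w=cam('wrist','w9.png');st();g(c['image'],280,220,110,120,6,'h2.png',gain=1.4)"
```

```text
t: 15.65
tool_pos: [0.5226, -0.1338, 0.1793]
orientation: [-0.181, 2.131, -2.131]
force: [4.9, 0.1, -3.3]
opening: 0.0459
t 15.65 G [ 0.5226 -0.1338  0.1903] board x,y mm 60.53471153402368 0.4029878725103494 F out,lat,z 4.8651648834879655 -0.7838087013625604 -3.2854695340985685 Tq [ 0.2485 -1.4876 -0.0619] op 0.045925527804161946 yaw 9.793347729684873 toolyaxis [ 0.0017  0.0002 -1.    ]
t 15.7 G [ 0.5226 -0.1338  0.1902] board x,y mm 60.53823407055414 0.4176823862446176 F out,lat,z 5.827888730471488 -0.8211074806349942 -3.042750107092809 Tq [ 0.2765 -1.4664  0.0287] op 0.04566080296558875 yaw 9.795758917977448 toolyaxis [ 0.0017  0.0002 -1.    ]
t 15.75 G [ 0.5226 -0.1338  0.1903] board x,y mm 60.55231654677251 0.42016814984229073 F out,lat,z 5.816787175595675 -0.022721649055829705 -3.546281163765656 Tq [ 0.2486 -1.5659 -0.0257] op 0.04603113475419124 yaw 9.79460618945833 toolyaxis [ 0.0018  0.0002 -1.    ]
```

View pics/h2.png

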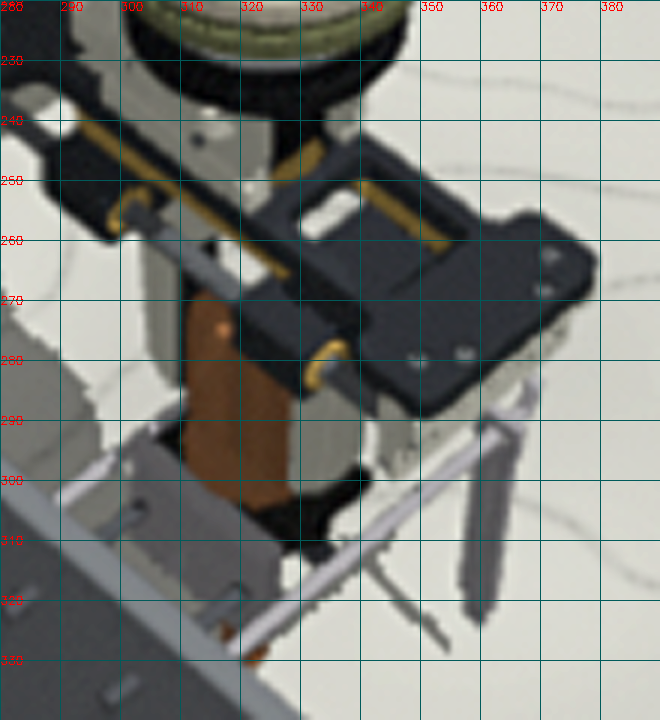

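View pics/w9.png

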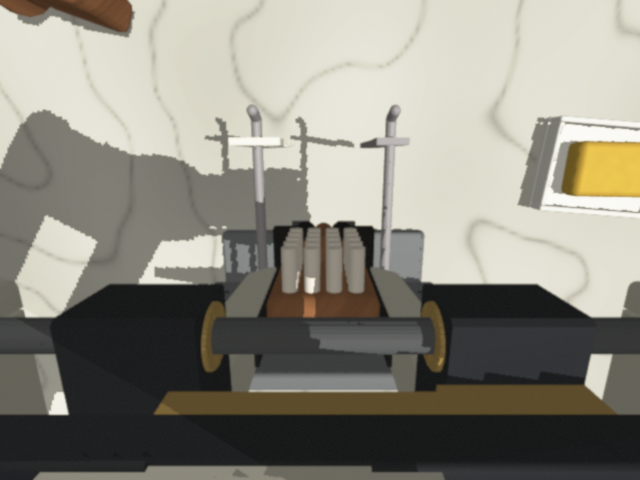

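```bash
python3 -m inch '[[[0.4,0,0,0,0,0],[0,0,0,0,0,0],[0,0,0,0,0,0]]]' >/dev/null; python3 -c "
from h import *
st();cam('side');st();cam('side');st()"
```

```text
t 16.125 G [ 0.5224 -0.1338  0.1903] board x,y mm 60.37811838677024 0.42378399862761035 F out,lat,z 8.025076764243796 -0.16725091618073024 -4.113924140523603 Tq [ 0.3363 -1.7808 -0.0091] op 0.045972956127637805 yaw 9.795313775000077 toolyaxis [ 0.0023  0.0003 -1.    ]
t 16.175 G [ 0.5224 -0.1338  0.1903] board x,y mm 60.373006100919355 0.4386695621270309 F out,lat,z 6.963675670441117 0.22306170050569563 -4.122609151245099 Tq [ 0.3418 -1.8047  0.0108] op 0.04577653456732683 yaw 9.7991116769377 toolyaxis [ 0.0022  0.0002 -1.    ]
t 16.225 G [ 0.5224 -0.1338  0.1903] board x,y mm 60.34842872013528 0.4114892596821836 F out,lat,z 6.512991862365569 0.2006661202367127 -4.306555789450736 Tq [ 0.2926 -1.7461  0.0065] op 0.04571259529776182 yaw 9.79380927482659 toolyaxis [ 0.0022  0.0002 -1.    ]
```

```bash
python3 -m inch '[[[-1.5,0,0,0,0,0],[-2,0,0,0,0,0],[-1,0,0,0,0,0],[0,0,0,0,0,0]]]' >/dev/null; python3 -c "from h import *; st()"; python3 -m inch '[[[0,1.5,0,0,0,0],[0,1.5,0,0,0,0],[0,0,0,0,0,0]]]'>/dev/null;  python3 -c "from h import *; st()"; python3 -m inch '[[[0,1,0,0,0,0],[0,0,0,0,0,0]]]'>/dev/null;  python3 -c "from h import *; st()";python3 -m inch '[[[0,1,0,0,0,0],[0,0,0,0,0,0]]]'>/dev/null;  python3 -c "from h import *; st()"
```

```text
t 16.725 G [ 0.5259 -0.1332  0.1902] board x,y mm 63.886407153620304 0.3864417657682346 F out,lat,z 1.6643477333088519 -0.5063881137518276 -0.44746375879643263 Tq [ 0.155  -0.4182 -0.0242] op 0.0458523812939832 yaw 9.789581175336783 toolyaxis [-0.0003  0.     -1.    ]
t 17.1 G [ 0.5258 -0.1333  0.1869] board x,y mm 63.7794410144128 0.3643517971499574 F out,lat,z 2.5841851657303 0.884216557519763 -1.3326354759561145 Tq [ 0.0771 -0.534  -0.0265] op 0.04582585279641667 yaw 9.78280682141935 toolyaxis [-0.0004 -0.     -1.    ]
t 17.35 G [ 0.5259 -0.1333  0.1861] board x,y mm 63.89088551852129 0.3779937726944808 F out,lat,z 1.7529951101686652 -0.31035373099074054 -1.187390723472487 Tq [ 0.0559 -0.445  -0.0333] op 0.04595734222129569 yaw 9.786710692738028 toolyaxis [-0.0001 -0.     -1.    ]
t 17.6 G [ 0.5259 -0.1332  0.185 ] board x,y mm 63.881240619388755 0.38956888866271255 F out,lat,z 2.5881579921014963 -0.41005997399637867 -0.6778566870840268 Tq [ 0.0536 -0.43    0.0378] op 0.04577756159069888 yaw 9.788970901132439 toolyaxis [-0.0001  0.     -1.    ]
```

```bash
python3 -m inch '[[[-1.2,0,0,0,0,0],[0,0.7,0,0,0,0],[0,0,0,0,0,0]]]' >/dev/null; python3 -c "from h import *; st()"; python3 -m inch '[[[0,0.7,0,0,0,0],[0,0,0,0,0,0]]]'>/dev/null;  python3 -c "from h import *; st()"; python3 -m inch '[[[0,0.5,0,0,0,0],[0,0,0,0,0,0]]]'>/dev/null;  python3 -c "from h import *; st()"
```

```text
t 17.975 G [ 0.5272 -0.133   0.1845] board x,y mm 65.19966639260151 0.3634561761368862 F out,lat,z 2.3228365592929423 0.06449047983201833 0.47218213183990626 Tq [ 0.1426 -0.4261  0.0071] op 0.04597943141474593 yaw 9.787182188437814 toolyaxis [ 0.0001 -0.     -1.    ]
t 18.225 G [ 0.5272 -0.133   0.1844] board x,y mm 65.24853119008816 0.34945871181291327 F out,lat,z -0.41156377298846897 0.7272993385288924 4.995251873146846 Tq [ 0.2764  0.0391 -0.0053] op 0.04609039066630321 yaw 9.789739015676078 toolyaxis [ 0.0004 -0.0001 -1.    ]
t 18.475 G [ 0.5273 -0.1331  0.1844] board x,y mm 65.26001515652587 0.33626492955395676 F out,lat,z -2.5836497122114928 1.5199141785234067 9.060295960510219 Tq [0.4937 0.3275 0.0413] op 0.045765677832620644 yaw 9.789151449219919 toolyaxis [ 0.0006 -0.0002 -1.    ]
```

```bash
python3 -m inch '[[[0,-0.8,0,0,0,0],[0,0,0,0,0,0]]]'; python3 -m inch '[[[0,0,0,0,0,0],[0,0,0,0,0,0],[0,0,0,0,0,0],[0,0,0,0,0,0]]]' 66 10; python3 -c "
from h import *
st();cam('wrist','w10.png')"
```

```text
t: 18.73
tool_pos: [0.5272, -0.133, 0.1734]
orientation: [-0.182, 2.132, -2.132]
force: [0.0, 0.9, 5.9]
opening: 0.046
t: 19.23
tool_pos: [0.527, -0.133, 0.1728]
orientation: [-0.183, 2.133, -2.132]
force: [-0.4, -0.4, -1.0]
opening: 0.0658
t 19.225 G [ 0.527  -0.133   0.1838] board x,y mm 64.99373563991787 0.3932340909699917 F out,lat,z -0.46790631478463723 -0.3725396981793266 -0.9527763808826603 Tq [-0.0008  0.0192  0.0243] op 0.06581194186480427 yaw 9.781164881869948 toolyaxis [-0.0004  0.0001 -1.    ]
```

View pics/w10.png

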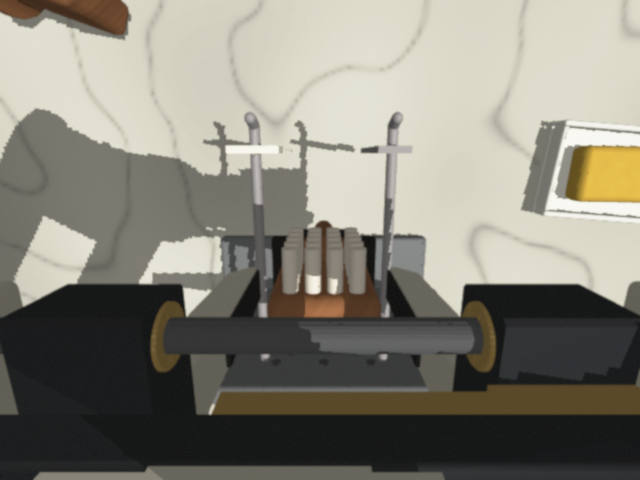

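The fingers are open and the brush stands upright by itself. Going straight up, then back to look.

```bash
python3 -m inch '[[[0,-10,0,0,0,0],[0,-20,0,0,0,0],[0,-30,0,0,0,0],[0,-40,0,0,0,0],[0,-30,0,0,0,0],[20,0,0,0,0,0],[20,0,0,0,0,0],[20,0,0,0,0,0]]]'
python3 -m inch '[[[0,-30,30,0,0,0],[0,-30,40,0,0,0],[0,0,40,0,0,0],[0,0,40,0,0,0],[0,0,40,0,0,0],[0,0,40,0,0,0],[0,0,0,0,0,0],[0,0,0,0,0,0]]]'
python3 - <<'E'
from h import *
st()
c=cam('side','s11.png');g(c['image'],270,210,110,125,6,'k1.png',gain=1.4)
cam('top','t11.png');cam('wrist','w11.png')
g(ld('top0.png') ['image'],300,215,100,80,4,'tt0.png');g(ld('t11.png')['image'],300,215,100,80,7,'k2.png')
E
```

```text
t: 20.27
tool_pos: [0.4677, -0.1434, 0.3051]
orientation: [-0.18, 2.13, -2.132]
force: [-0.8, 0.1, -0.2]
opening: 0.066
t: 21.28
tool_pos: [0.5071, -0.3696, 0.3642]
orientation: [-0.181, 2.131, -2.132]
force: [-1.1, 0.2, 0.2]
opening: 0.066
t 21.275 G [ 0.5071 -0.3696  0.3752] board x,y mm 5.154617677429302 -229.34787759254516 F out,lat,z -1.0069988818182987 0.4223531615531163 0.21314234966494158 Tq [-0.0011 -0.0146 -0.0038] op 0.06596096122049368 yaw 9.776754402642446 toolyaxis [ 0.0008 -0.0004 -1.    ]
```

View pics/k1.png

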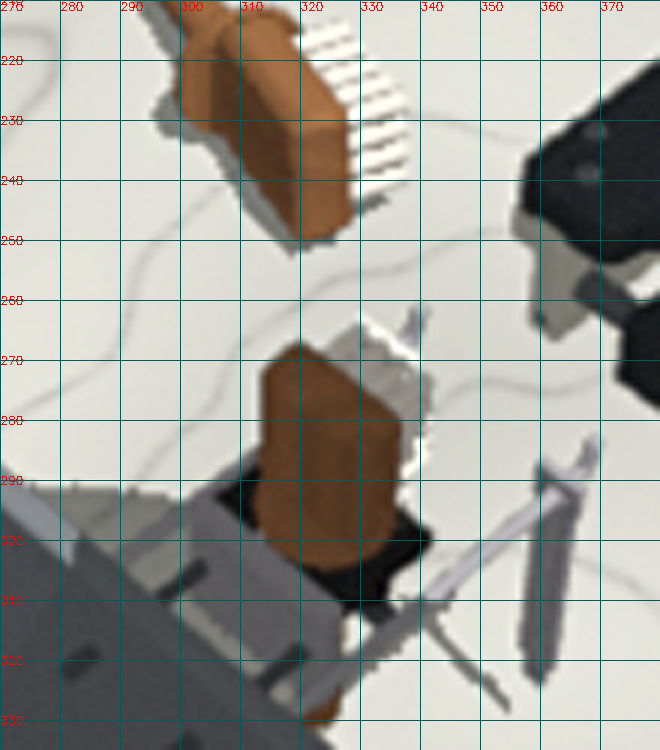

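View pics/k2.png

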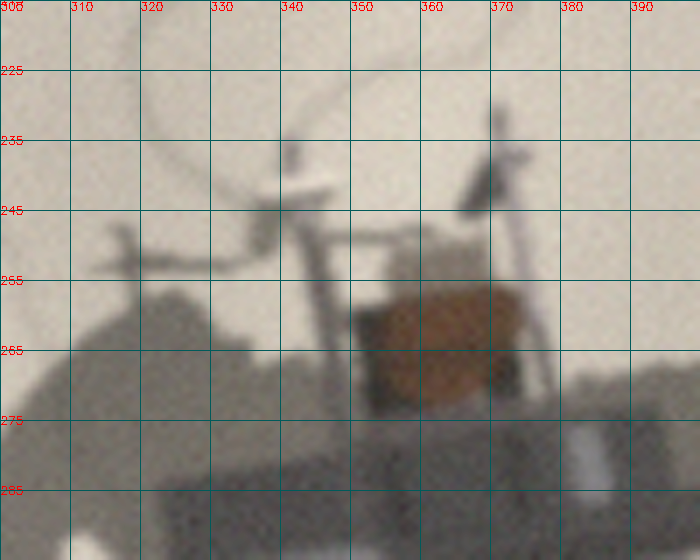

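View pics/s11.png

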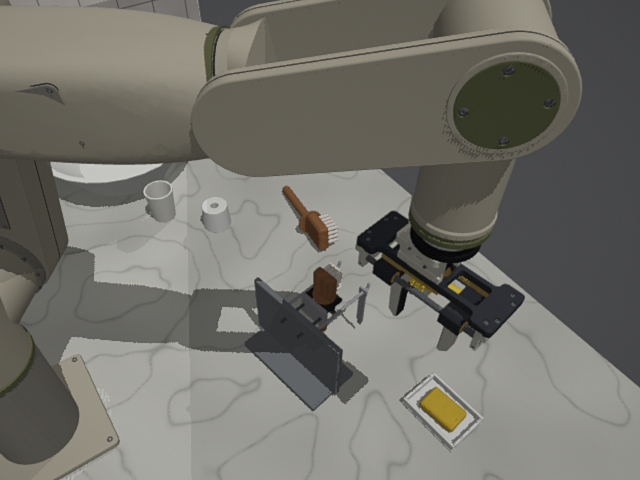

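The brush is in the clip. Comb, file, dish and cup sit at the same pixels as at the start. I'll check uprightness by projecting the brush model into the picture.

```bash
python3 - <<'E'
from h import *
a=np.deg2rad(9.8);X=np.array([np.cos(a),np.sin(a),0]);Y=np.array([-X[1],X[0],0]);Z=np.array([0,0,1.])
for n in ['s11.png','t11.png','w11.png']:
    c=ld(n); im=c['image'].copy(); O=np.array([.527,-.133,.150])
    for x in(-.01,.01):
        for y in(-.023,.023):
            for z in (.006,.06):
                p=proj(c,O+X*x+Y*y+Z*z); cv2.circle(im,tuple(np.round(p*16).astype(int)),12,(0,255,0),-1,shift=4)
    for k in range(24):
        p=proj(c,O+.022*(np.cos(k*.2618)*X+np.sin(k*.2618)*Y)); cv2.circle(im,tuple(np.round(p*16).astype(int)),8,(0,0,255),-1,shift=4)
    for z in (-.115,):
        p=proj(c,O+Z*z); cv2.circle(im,tuple(np.round(p*16).astype(int)),12,(255,0,0),-1,shift=4); print(n,p)
    if n[0]=='w': cv2.imwrite('pics/m_w.png',im)
    else:
        x0,y0=(270,240) if n[0]=='s' else (320,225); crop(im,x0,y0,100,100,6,'m_'+n)
E
```

```text
s11.png [322.19201472 329.2910782 ]
t11.png [357.5372774  271.53630616]
w11.png [158.44393096 156.8512968 ]
```

View pics/m_s11.png

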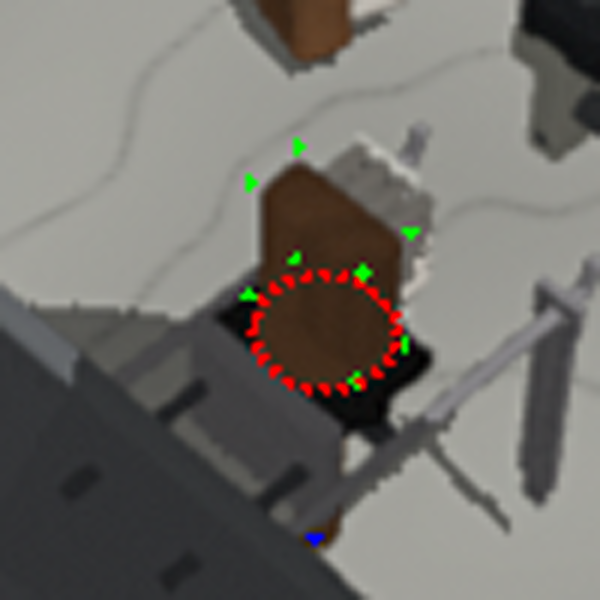

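View pics/m_w.png

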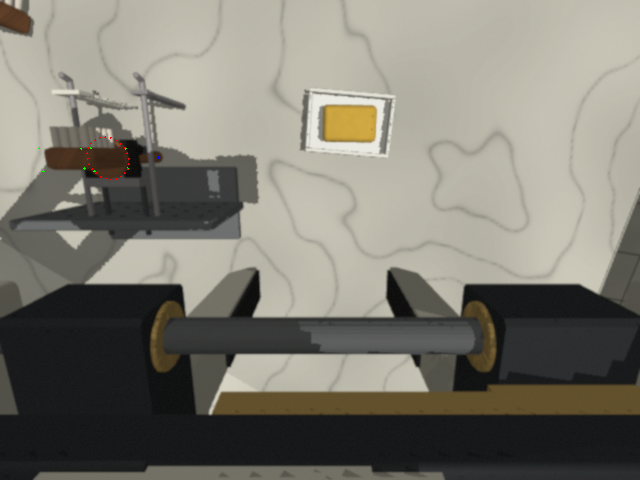

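```bash
python3 -c "
from h import *
print(monitor.read_state()['t'],robot.close_job())"
```

```text
the job is handed in; nothing more can be done
21.425 None
```

The brush now hangs head-up in the spring clip, bristles facing out, with its collar resting on the fork. I handed the job in at 21.4 s of the 50 s allowed; no verdict was reported.

- **Getting there:** I gripped the upright brown brush across its 46 mm head and lifted it about 95 mm out of the holder. I then brought it round in front of the pegs and between the comb and the nail file.
- **Pushing in:** The rollers took about 5.4 N and gave way with the handle axis about 75 mm from the board. The pad bottomed with the axis about 60.5 mm from the board, and I held it there at about 7 N. Single readings peaked at 8.0 N.
- **Letting go:** I backed off about 5 mm and lowered until the collar touched the fork. That briefly pressed down on the fork with about 9 N before I eased off. Then I opened the fingers and drew the gripper clear.

**Last checks:**
- The brush model drawn into the side picture matched the collar and the handle tip, with the brush upright. The top of the head came out 2 to 3 pixels inside the square-cornered model, which I put down to its rounded corners.
- The comb and nail file were where they started. The cup, soap dish and soap looked unmoved too.
- I could not read the pad and roller travel directly. That the pad bottomed comes from the forces and positions.

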